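Zero the seam counter and hold the inspection lamp on the weld

TASK

Start a fresh weld inspection: turn the black reset knob on the blue seam counter back to its zero stop, and only then draw the yellow inspection lamp out of its slanted holder. Turn the lamp level and hold it up at the height of the copper-coloured weld bead partway up the square tube, lens pointing at the bead from about 15 cm in front of the tube's face, without ever touching the tube. Finish still holding the lamp there in the gripper, steady and carried by nothing else, and leave everything else on the table where it is.

Things in the scene. Friction and masses are not known exactly. Their poses are not given: they have to be found in the camera images.
- counter: Seam counter: blue box 100 (x) x 120 (y) x 50 high, fixed to the table; its position and yaw vary. Origin: centre of its underside. A white dial with black ticks and one red zero tick (towards its -x side) lies on top round the reset knob.
- reset_knob (a joint): Angle of the black reset knob on top of the counter, rad. 0 = at the zero stop (white mark on the knob at the red tick); grows as the knob turns clockwise seen from above, to 2.6. Starts between 0.8 and 2.0: turn it counterclockwise seen from above to zero it. Light friction (0.04 N m), stays where left, no spring.
- reset_knob_grip (a point): Grip point of the reset knob, on its upright turning axis, 87 above the table. An upright bar 42 long x 14 thick, 64 to 94 above the table, lies along this frame's x axis: grip it across y. The frame turns with the knob; its -x half carries the white mark. A disc of radius 22 lies under the bar, its top 64 above the table.
- holder: Lamp holder, fixed; position and yaw vary. Grey foot 150 x 100 x 8; on it an open aluminium pocket, 38 x 34 outside, 74 long, leaning 40 deg from upright towards the holder's +x; inside 32 (in the lean's plane) x 28 (along y), 71 deep. Origin on the table; the pocket's underside centre is 30 above it. The lamp draws out upwards along the pocket's axis.
- lamp: Inspection lamp, loose, 0.15 to 0.26 kg, 200 long: yellow barrel 30 (x) x 26 (y) from the tail to 160, then a round black head, diameter 36, lens at its end. Origin: centre of the tail end; z runs from tail to lens. Starts tail down in the holder, leaning 40 deg from upright, y level (grip across y); the barrel from 72 to 160 stands free. Centre of mass about 110 from the tail.
- lamp_lens (a point): Centre of the lamp's lens, 200 from the tail on the lamp's axis.
- lamp_spot (a point): Point on the lamp's axis 175 ahead of the lens (375 from the tail): the spot it lights. It should lie at the point bead at the end.
- tube: The work: upright square steel tube, 50 x 50 and 244 high, on a 130 x 130 x 10 foot plate, fixed to the table; its position and yaw vary. Origin: centre of its underside. It must not be touched.
- bead (a point): Centre of the tube at the height of its upper weld bead (copper-coloured band, 56 x 56 x 8), 190 above the table, on the tube's axis (25 behind its face).
- hammer: Bystander: hammer 260 long lying on the table; origin under the middle of its length, handle towards -x.
- wrench: Bystander: flat wrench 180 long, 8 thick; origin under its middle, long axis x.
- square: Bystander: red magnetic square, two arms 90 long, 16 wide, 14 high; origin under the middle of one arm.
- stub: Bystander: round bar, diameter 22, upright on a plate 100 x 70 x 6, 136 high; origin under its middle.
- spray: Bystander: spray can, diameter 56, 140 high; origin under its middle.
- tipbox: Bystander: blue open box 110 x 160 x 45 with three compartments; origin under its middle.
- angle: Bystander: piece of angle iron 140 long, 40 x 40; origin under the middle of its flat leg, long axis x.
Things that resemble listed ones, but are neither listed nor needed, are in the scene too. What is shaped like the counter but green or purple is not meant.

How it is judged:
On the way, in this order (a step that is already met when the one before it is completed fails the run):
1. the reset knob is back at its zero stop, the lamp still in its holder (value of joint reset_knob below 0.09 rad and z of lamp in the frame of holder below 0.045 m), for 0.2 s.
2. the lamp is drawn out of the holder in the gripper (contact force between lamp and the fingers above 1 N and contact force between lamp and holder below 0.3 N and height (world z) of lamp above 0.085 m), for 0.2 s.
At the end, for the whole second after the job is handed in: The knob is within 0.09 rad of its zero stop; the lamp is in the fingers, touching nothing else, still (under 0.03 m/s), level within 12 deg, and the point 175 mm ahead of its lens lies within 60 mm of the centre of the tube at bead height (distance between lamp_spot and bead below 0.06 m and angle between lamp's own z axis and vertical between 1.3608 and 1.7808 rad and contact force between lamp and the fingers above 1 N and contact force between lamp and holder below 0.3 N and contact force between lamp and counter below 0.3 N and contact force between lamp and tube below 0.3 N and contact force between lamp and hammer below 0.3 N and contact force between lamp and wrench below 0.3 N and contact force between lamp and square below 0.3 N and contact force between lamp and stub below 0.3 N and contact force between lamp and spray below 0.3 N and contact force between lamp and tipbox below 0.3 N and contact force between lamp and angle below 0.3 N and value of joint reset_knob below 0.09 rad and linear speed of lamp below 0.03 m/s); the arm keeps its last pose, push and grip.
It fails at once if the tube is touched by the lamp or the robot (contact force between tube and lamp above 0.5 N or contact force between tube and the fingers above 0.5 N or contact force between tube and the arm above 0.5 N).
It fails at once if a bystander is shifted by more than 30 mm (distance of any of hammer, wrench, square, stub, spray, tipbox, angle from where it was at the start of the episode above 0.03 m).
It also fails if it takes over 64 s, if anything falls off the work surface, if the arm or the gripper's body presses on something with over 40 N, if the wrist force passes 120 N, or if a joint passes its speed limit or range.

ROBOT

A 7-joint arm with a two-finger parallel gripper is mounted at the origin on the work surface. World frame = base frame: x ahead of the robot, y to its left, z up, the work surface at z = 0. Lengths are in m, angles in rad, forces in N, time in s.
With the tool pointing down it reaches from about 0.425 to 0.875 m from the base axis. Payload 4.7 kg.
Tool frame: the origin (TCP) lies midway between the tips of the shut fingers; the grasp point (between the pads) lies 19 mm behind it; z points along the fingers, y is the direction in which the jaws open and shut (so a half turn about z gives the same grasp; the last joint's range is limited). The gripper opens to 87 mm and grips with 3 to 60 N. Pads are 19 mm wide; open, the fingers measure 117 mm over their backs; the gripper's body (75 mm by 190 mm) begins 51 mm behind the grasp point.
Start: joints at [-1.262, 0.321, -0.07, 1.45, 0.023, 1.371, -0.057], TCP at [0.189, 0.622, 0.185] pointing down, gripper open.
Joint ranges: [-2.86, 2.86], [-0.3, 2.09], [-1.38, 1.24], [0.06, 2.45], [-1.56, 4.7], [0.09, 2.05], [-2.69, 2.69]. Speed limits (rad/s): [2.57, 2.57, 3.14, 3.14, 3.14, 3.14, 3.14].

INTERFACE

Orientations are given as a rotation vector (axis times angle).
In Python, from bench import monitor, eyes, order gives the robot as it stands. The module is installed in compiled form; this text tells all that it offers.
- The arm moves only by the shell command python3 -m pendant 'ROWS' [FORCE]. ROWS is JSON, a list of rows, each a list of 3 entries, a list of its own where there are three numbers: the turn, a rotation vector about the tool's x, y, z in degrees, then the shift along the tool's x, y, z in m, then the gripper command: -1 is fully open, 1 is shut, values between are in proportion. In form: [[[rx, ry, rz], [tx, ty, tz], hand], ...]. A call has 1 to 8 rows; each row shifts and turns the commanded pose from where the row before left it, along the tool's axes as they then stand; what a row does not reach is not made up. A row lasts 1/8 s, in which the tool goes at most 62.5 mm and 10.7 degrees, less where a joint would pass 70% of its speed; a pose out of reach is approached as far as the arm can. A call is refused whole if a number of a shift passes 0.0625 or a number of a turn 10.7, either way. A call with a gripper value outside its range is refused whole. The fingers move at their own pace and stop on an object; FORCE is the grip in N (left out, the last holds). Time passes only in rows, so rows that do not move let the fingers close. It gives the time, the measured TCP pose, the force and the opening at its end, in the units of the state.
- monitor.get_state(): the state, without advancing time (a new reading comes with each control period).
- eyes.get_image(name): name is "side" or "top"; returns a dict with "color" (384x512x3 uint8, red, green, blue), "range_z" (384x512 float32, m along the optical axis (not along the pixel's ray), 0 where there is no reading), "fx", "fy", "cx", "cy" (pixels), "world_to_cam" (4x4, takes a point from world to camera coordinates). Camera axes: x right, y up, looking along -z (the intrinsics and any distortion apply to the point x, -y, -z); pixel columns grow to the right and rows downward; lengths in m; the calibration is good to about 2 mm. A picture is of the moment at which its call begins.
- order.close_job(): hands the job in, once; it reports no verdict.
The state is a dict: "time": time; "joint_positions": joint angles; "qd": joint speeds; "joint_torque": joint torques, N m; "position": TCP position; "tool_rot": TCP orientation; "ft_force": force on the tool from outside, world axes, zero at the start; "torque": the same for the moment, N m; "grip_width": opening from 0.0 (shut) to 1.0 (fully open).
Only numpy, scipy, OpenCV 4.12 (cv2) and the standard library are available. Lean on these libraries where they do the work, as an engineer would, in place of code of your own. Each camera call takes 0.05 s, during which the arm holds its last target.

## Working session

There is one attempt and no reset: what is moved stays moved. The work goes in short steps, Python scripts to look and compute and a shell command to move; the robot and the scene stay as the last step left them, time stands still between calls to the robot, and variables do not carry over. Pictures are saved under pics/ and viewed, and the job is handed in when it is done.

```bash
mkdir -p pics
cat > h.py <<'E'
import numpy as np, cv2
from bench import monitor, eyes, order
from scipy.spatial.transform import Rotation as R
def grab(n,tag):
    d=eyes.get_image(n); np.savez('%s_%s.npz'%(n,tag),**d)
    cv2.imwrite('pics/%s_%s.png'%(n,tag),cv2.resize(d['color'][:,:,::-1],(800,600),interpolation=cv2.INTER_CUBIC)); return d
def cloud(d):
    z=d['range_z'].astype(float);v,u=np.mgrid[:z.shape[0],:z.shape[1]]
    p=np.stack([(u-d['cx'])/d['fx']*z,-(v-d['cy'])/d['fy']*z,-z,np.ones_like(z)],-1)
    w=p@np.linalg.inv(d['world_to_cam']).T
    w[z<=0]=np.nan
    return w[...,:3]
E
python3 - <<'E'
from h import *
s=monitor.get_state();print({k:np.round(v,3) for k,v in s.items()})
for n in('side','top'):
    d=grab(n,'0');print(n,{k:(v if np.ndim(v)==0 else np.shape(v)) for k,v in d.items()});print(np.round(np.linalg.inv(d['world_to_cam']),3))
E
```

```text
{'time': np.float64(0.0), 'joint_positions': array([-1.262,  0.322, -0.07 ,  1.452,  0.023,  1.371, -0.057]), 'qd': array([-0.001,  0.001,  0.001, -0.   , -0.002, -0.001, -0.   ]), 'joint_torque': array([-0.0000e+00, -4.9128e+01, -4.0400e-01, -3.1253e+01, -6.4000e-02,
        4.4000e-02,  0.0000e+00]), 'position': array([0.189, 0.621, 0.184]), 'tool_rot': array([-4.610e-01, -3.107e+00,  3.000e-03]), 'ft_force': array([ 0.942,  0.301, -0.004]), 'torque': array([0.003, 0.033, 0.015]), 'grip_width': np.float64(0.997)}
side {'color': (384, 512, 3), 'range_z': (384, 512), 'fx': 426.8560304773088, 'fy': 426.8560304773088, 'cx': 254.43270355677348, 'cy': 189.96911564805598, 'world_to_cam': (4, 4)}
[[ 0.851  0.29  -0.437 -0.006]
 [-0.525  0.478 -0.704 -0.878]
 [ 0.005  0.829  0.56   0.898]
 [ 0.     0.     0.     1.   ]]
top {'color': (384, 512, 3), 'range_z': (384, 512), 'fx': 456.6559341679856, 'fy': 456.6559341679856, 'cx': 256.46477704532106, 'cy': 190.8525616928336, 'world_to_cam': (4, 4)}
[[ 1.200e-02  9.910e-01 -1.350e-01  3.220e-01]
 [-1.000e+00  1.200e-02 -1.000e-03  3.000e-03]
 [ 1.000e-03  1.350e-01  9.910e-01  1.779e+00]
 [ 0.000e+00  0.000e+00  0.000e+00  1.000e+00]]
```

View pics/side_0.png

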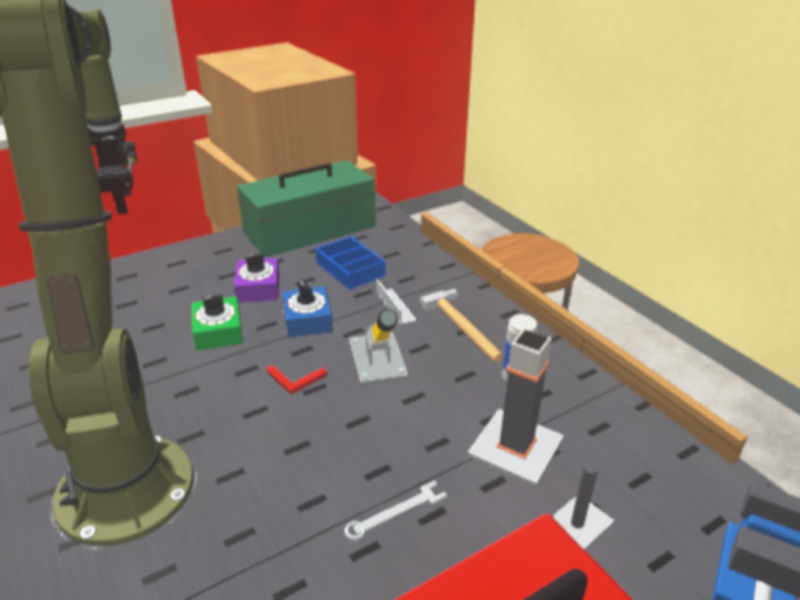

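View pics/top_0.png

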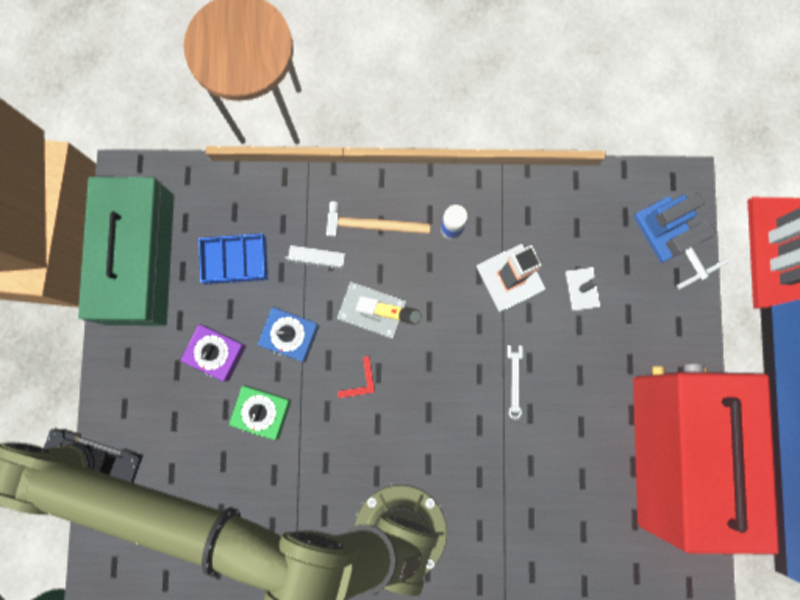

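The three counter-shaped boxes in the top view are green (258,412), purple (211,352) and blue (287,335); the blue one fits the description. The lamp is at (390,310), the holder at (372,308) and the tube at (515,275). Next I'll confirm with enlarged crops and measure.

Run:
```python
from h import *
T=dict(np.load('top_0.npz'));S=dict(np.load('side_0.npz'))
c=T['color'][:,:,::-1]
a=cv2.resize(c[190:240,155:215],None,fx=6.6,fy=6.6,interpolation=cv2.INTER_CUBIC)
b=cv2.resize(c[175:220,210:275],None,fx=6,fy=6,interpolation=cv2.INTER_CUBIC)
s=S['color'][:,:,::-1]
e=cv2.resize(s[175:220,175:220],None,fx=6,fy=6,interpolation=cv2.INTER_CUBIC)
f=cv2.resize(s[190:250,218:268],None,fx=5,fy=5,interpolation=cv2.INTER_CUBIC)
W=np.zeros((600,800,3),np.uint8)
def put(im,x,y):
    h,w=im.shape[:2];h=min(h,600-y);w=min(w,800-x);W[y:y+h,x:x+w]=im[:h,:w]
put(a,0,0);put(b,400,0);put(e,0,330);put(f,400,300)
cv2.imwrite('pics/crop0.png',W)
for n,D in(('T',T),('S',S)):
    w=cloud(D);hsv=cv2.cvtColor(D['color'],cv2.COLOR_RGB2HSV);H,Sa,V=[hsv[...,i].astype(int) for i in range(3)]
    ok=np.isfinite(w[...,2]);x,y,z=[w[...,i] for i in range(3)]
    print(n,'table z',np.nanmedian(z[(abs(x-.35)<.1)&(abs(y+.1)<.1)]))
    def rep(name,m):
        m=m&ok
        if m.sum()>0: print(name,m.sum(),np.round(np.median(w[m],0),3),np.round(w[m].min(0),3),np.round(w[m].max(0),3))
    rep('blue',(H>100)&(H<125)&(Sa>120)&(x>.3)&(x<.65)&(y>.15)&(y<.45)&(z<.06))
    rep('yellow',(H>18)&(H<33)&(Sa>120)&(z>.03)&(x>.3)&(x<.7)&(y>-.15)&(y<.2))
    rep('tubetop',(z>.22)&(x>.45)&(x<.75)&(y<-.15)&(y>-.45))
    rep('tubelow',(z>.1)&(z<.2)&(x>.45)&(x<.75)&(y<-.15)&(y>-.35))
    rep('holderfoot',(abs(z-.008)<.006)&(Sa<40)&(V>110)&(x>.3)&(x<.65)&(y>-.1)&(y<.16))
    rep('tubefoot',(abs(z-.01)<.006)&(Sa<40)&(V>130)&(x>.4)&(x<.75)&(y>-.4)&(y<-.15))
    rep('lampall',(z>.05)&(x>.35)&(x<.6)&(y>-.1)&(y<.14))
    rep('knobtop',(z>.08)&(z<.12)&(x>.35)&(x<.6)&(y>.2)&(y<.4))
```

```text
T table z -0.0002919503435094839
blue 673 [0.52  0.339 0.045] [ 0.406  0.215 -0.005] [0.65  0.45  0.058]
yellow 23 [0.513 0.024 0.143] [0.501 0.006 0.082] [0.523 0.062 0.17 ]
tubetop 235 [ 0.621 -0.267  0.244] [ 0.591 -0.302  0.22 ] [ 0.653 -0.238  0.257]
tubelow 111 [ 0.607 -0.252  0.159] [ 0.587 -0.304  0.101] [ 0.638 -0.236  0.2  ]
holderfoot 1826 [0.496 0.041 0.005] [ 0.3   -0.1    0.002] [0.65  0.16  0.014]
tubefoot 643 [ 0.599 -0.26   0.01 ] [ 0.403 -0.359  0.004] [ 0.707 -0.182  0.016]
lampall 375 [0.518 0.035 0.128] [ 0.486 -0.037  0.05 ] [0.561 0.106 0.2  ]
knobtop 45 [0.47  0.279 0.093] [0.462 0.26  0.083] [0.478 0.298 0.098]
S table z 0.0007259342764577292
blue 786 [0.486 0.26  0.035] [0.404 0.204 0.001] [0.65  0.45  0.055]
yellow 73 [0.509 0.022 0.114] [ 0.49  -0.011  0.08 ] [0.53  0.053 0.16 ]
tubetop 418 [ 0.613 -0.277  0.243] [ 0.59  -0.302  0.22 ] [ 0.654 -0.24   0.248]
tubelow 690 [ 0.605 -0.285  0.153] [ 0.587 -0.306  0.1  ] [ 0.658 -0.254  0.2  ]
holderfoot 1787 [0.499 0.028 0.004] [ 0.3   -0.1    0.002] [0.649 0.16  0.014]
tubefoot 1280 [ 0.596 -0.288  0.01 ] [ 0.401 -0.357  0.004] [ 0.709 -0.184  0.016]
lampall 319 [ 0.509 -0.002  0.137] [ 0.484 -0.04   0.05 ] [0.551 0.104 0.196]
knobtop 54 [0.468 0.271 0.091] [0.461 0.256 0.08 ] [0.478 0.301 0.099]
```

View pics/crop0.png

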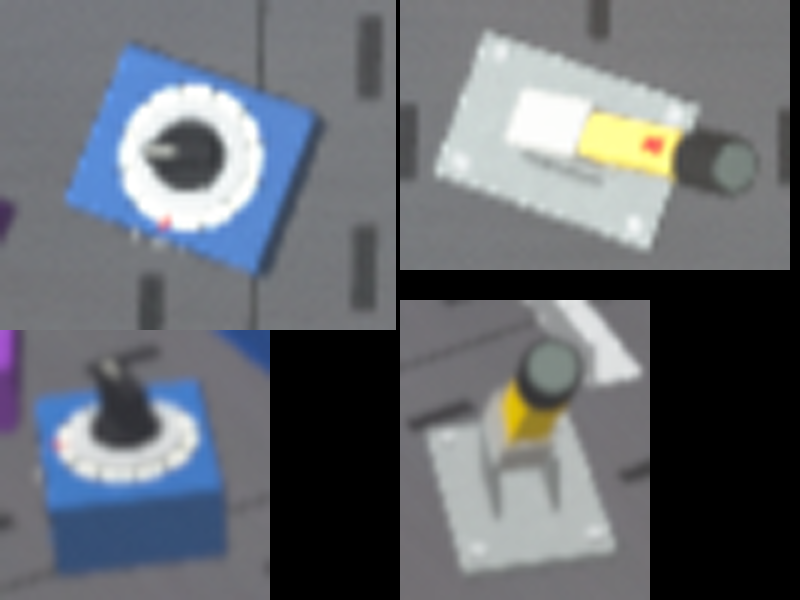

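Confirmed. The blue counter has its red tick lower-left and its white mark pointing to image left (world +y), so the knob is about 1.2 rad off zero. The lamp leans towards image right. Next I'll fit the poses.

```bash
cat > fit.py <<'E'
from h import *
T=dict(np.load('top_0.npz'));S=dict(np.load('side_0.npz'))
def rect(n,name,w,m):
    m=cv2.morphologyEx(m.astype(np.uint8),cv2.MORPH_CLOSE,np.ones((9,9)))
    k,l,st,_=cv2.connectedComponentsWithStats(m);i=1+st[1:,4].argmax()
    cn=cv2.findContours((l==i).astype(np.uint8),cv2.RETR_EXTERNAL,cv2.CHAIN_APPROX_NONE)[0][0][:,0]
    p=w[cn[:,1],cn[:,0]];p=p[np.isfinite(p[:,0])]
    r=cv2.minAreaRect((p[:,:2]*1000).astype(np.float32));b=cv2.boxPoints(r)
    e=b[1]-b[0];e2=b[2]-b[1]
    if np.linalg.norm(e2)>np.linalg.norm(e):e=e2
    print(n,name,'c',np.round(r[0],1),'size',np.round(r[1],1),'long dir deg',round(np.degrees(np.arctan2(e[1],e[0])),1),'zmed',np.round(np.nanmedian(w[l==i][:,2]),4))
for n,D in(('T',T),('S',S)):
    w=cloud(D);hsv=cv2.cvtColor(D['color'],cv2.COLOR_RGB2HSV);H,Sa,V=[hsv[...,i].astype(int) for i in range(3)]
    x,y,z=[w[...,i] for i in range(3)]
    box=lambda a,b,c,d:(x>a)&(x<b)&(y>c)&(y<d)
    rect(n,'counter top',w,box(.38,.56,.19,.37)&(abs(z-.05)<.008)&((z>.045)))
    rect(n,'holder foot',w,box(.38,.62,-.06,.16)&(z>.004)&(z<.03)&(V>100)&(Sa<60))
    rect(n,'tube foot',w,box(.45,.75,-.4,-.15)&(z>.005)&(z<.02))
    rect(n,'tube top',w,box(.45,.75,-.4,-.15)&(z>.237)&(z<.26))
    k=box(.42,.52,.22,.32)&(z>.083)
    p=w[k];c=p[:,:2].mean(0);u,s_,vt=np.linalg.svd(p[:,:2]-c);print('knob',len(p),c.round(4),'dir',np.degrees(np.arctan2(vt[0,1],vt[0,0])).round(1),'ext',np.ptp((p[:,:2]-c)@vt.T,axis=0).round(3),'z',np.median(p[:,2]).round(4))
    br=k&(V>90);print('  mark',br.sum(),w[br].mean(0).round(4) if br.any() else '')
    d=box(.4,.56,.19,.35)&(z>.045)&(Sa<60)&(V>150);print('  dial',d.sum(),w[d].mean(0).round(4), (w[d].min(0)+w[d].max(0))/2)
    rt=box(.4,.5,.2,.36)&((H<10)|(H>170))&(Sa>60)&(V>130)&(z>.03);print('  red',rt.sum(),w[rt].mean(0).round(4))
    k=box(.38,.62,-.08,.16)&(z>.085)
    for nm,kk in(('yellow',k&(H>18)&(H<35)&(Sa>120)),('head',k&(V<110)&(z>.12))):
        p=w[kk];print(nm,len(p),p.mean(0).round(4),p.min(0).round(3),p.max(0).round(3))
E
python3 fit.py
```

```text
T counter top c [469.6 280.3] size [120.1 101. ] long dir deg 70.3 zmed 0.0516
T holder foot c [500.6  51.6] size [241.3 217.6] long dir deg 0.4 zmed 0.0016
T tube foot c [ 598.4 -275.8] size [298.  253.2] long dir deg 0.7 zmed 0.0011
T tube top c [ 622.8 -269.7] size [49.5 51.8] long dir deg -61.9 zmed 0.2441
knob 45 [0.4695 0.2791] dir 98.6 ext [0.038 0.016] z 0.0925
  mark 16 [0.469  0.2898 0.0928]
  dial 270 [0.4685 0.2793 0.0548] [0.46832276 0.28004635 0.07121428]
  red 1 [0.4321 0.2925 0.0493]
yellow 22 [0.5128 0.0233 0.1412] [0.501 0.006 0.092] [0.523 0.062 0.17 ]
head 77 [ 0.5054 -0.0094  0.1815] [ 0.486 -0.037  0.157] [0.525 0.006 0.2  ]
S counter top c [470.1 280.2] size [130.   99.8] long dir deg 70.5 zmed 0.0522
S holder foot c [504.4  53.8] size [213.1 223.3] long dir deg -7.8 zmed 0.0044
S tube foot c [ 625.3 -260.1] size [172.4 172.8] long dir deg -71.7 zmed 0.0103
S tube top c [ 623.5 -270.1] size [53.9 49.3] long dir deg 24.1 zmed 0.2445
knob 47 [0.4681 0.2754] dir -81.5 ext [0.045 0.016] z 0.0934
  mark 13 [0.4709 0.2785 0.0942]
  dial 171 [0.4634 0.267  0.0546] [0.46828734 0.27547173 0.05701377]
  red 0 [nan nan nan]
yellow 66 [0.5086 0.0196 0.1166] [ 0.49  -0.011  0.086] [0.53  0.053 0.16 ]
head 68 [ 0.496  -0.0228  0.1715] [ 0.484 -0.04   0.144] [0.517 0.007 0.194]fit.py:24: RuntimeWarning: Mean of empty slice.
  rt=box(.4,.5,.2,.36)&((H<10)|(H>170))&(Sa>60)&(V>130)&(z>.03);print('  red',rt.sum(),w[rt].mean(0).round(4))
  ret = um.true_divide(
```

```bash
cat > fit2.py <<'E'
from h import *
from scipy.optimize import least_squares
T=dict(np.load('top_0.npz'));S=dict(np.load('side_0.npz'))
for n,D in(('T',T),('S',S)):
    w=cloud(D);hsv=cv2.cvtColor(D['color'],cv2.COLOR_RGB2HSV);H,Sa,V=[hsv[...,i].astype(int) for i in range(3)]
    x,y,z=[w[...,i] for i in range(3)]
    for nm,(a,b,c,d),hz in(('holder',(.4,.62,-.06,.15),.008),('tube',(.5,.72,-.37,-.15),.010)):
        m=(x>a)&(x<b)&(y>c)&(y<d)&(V>115)&(z<.02)&(z>.001)
        k,l,st,_=cv2.connectedComponentsWithStats(m.astype(np.uint8));i=1+st[1:,4].argmax()
        m=l==i
        p=w[m]
        r=cv2.minAreaRect((p[:,:2]*1000).astype(np.float32));bx=cv2.boxPoints(r);e=bx[1]-bx[0];e2=bx[2]-bx[1]
        if np.linalg.norm(e2)>np.linalg.norm(e):e=e2
        print(n,nm,m.sum(),np.round(r[0],1),np.round(r[1],1),'long',np.degrees(np.arctan2(e[1],e[0])).round(1),np.median(p[:,2]).round(4))
    k=(x>.38)&(x<.62)&(y>-.08)&(y<.16)&(z>.085)&((Sa>100)|(z>.12))
    np.save('lamp_%s.npy'%n,w[k])
P=np.vstack([np.load('lamp_T.npy'),np.load('lamp_S.npy')])
# tilt profile
for z0 in np.arange(.09,.2,.015):
    for n in 'TS':
        q=np.load('lamp_%s.npy'%n);q=q[abs(q[:,2]-z0)<.0075]
        if len(q):print(n,round(z0,3),len(q),q.mean(0).round(4),np.ptp(q,axis=0).round(3))
E
python3 fit2.py
```

```text
T holder 941 [513.   46.5] [212.2 206.9] long 0.2 0.0059
T tube 956 [ 627.4 -276. ] [198.9 194.2] long 39.0 0.0082
S holder 1252 [509.1  44.8] [210.9 212. ] long -1.6 0.0062
S tube 1525 [ 603.  -265.3] [203.1 169.1] long 25.4 0.01
T 0.09 5 [0.5175 0.0586 0.0929] [0.011 0.015 0.008]
S 0.09 16 [0.5165 0.0418 0.0919] [0.021 0.041 0.011]
T 0.105 24 [0.5248 0.0522 0.1053] [0.031 0.026 0.015]
S 0.105 16 [0.5139 0.029  0.105 ] [0.019 0.042 0.012]
T 0.12 20 [0.5204 0.0419 0.12  ] [0.029 0.03  0.014]
S 0.12 19 [0.5084 0.0176 0.1199] [0.017 0.048 0.014]
T 0.135 33 [0.5188 0.0285 0.1355] [0.034 0.03  0.015]
S 0.135 15 [0.5059 0.0059 0.133 ] [0.021 0.046 0.011]
T 0.15 22 [0.5146 0.0159 0.152 ] [0.025 0.036 0.015]
S 0.15 14 [ 0.4988 -0.0128  0.1501] [0.026 0.025 0.014]
T 0.165 29 [0.5096 0.0047 0.1654] [0.036 0.025 0.015]
S 0.165 24 [ 0.4946 -0.0194  0.1644] [0.024 0.043 0.014]
T 0.18 71 [ 0.5034 -0.0172  0.1809] [0.033 0.043 0.015]
S 0.18 78 [ 0.4993 -0.0304  0.1813] [0.034 0.027 0.014]
T 0.195 34 [ 0.502  -0.0178  0.1913] [0.032 0.024 0.012]
S 0.195 42 [ 0.5017 -0.0197  0.1913] [0.03  0.018 0.008]
```

```bash
cat > fit3.py <<'E'
from h import *
from scipy.optimize import least_squares
def ray(D,uv,z):
    M=np.linalg.inv(D['world_to_cam']);u,v=uv[:,0],uv[:,1]
    d=np.stack([(u-D['cx'])/D['fx'],-(v-D['cy'])/D['fy'],-np.ones(len(u))],1)@M[:3,:3].T
    return M[:3,3]+d*((z-M[2,3])/d[:,2])[:,None]
T=dict(np.load('top_0.npz'));S=dict(np.load('side_0.npz'))
for n,D in(('T',T),('S',S)):
    w=cloud(D);V=D['color'].max(2).astype(int)
    x,y,z=[w[...,i] for i in range(3)]
    print(n,'V table',np.median(V[(abs(x-.45)<.03)&(abs(y+.1)<.05)]))
    for nm,(a,b,c,d),hz,sz in(('holder',(.4,.62,-.06,.15),.008,(150,100)),('tube',(.5,.72,-.37,-.15),.010,(130,130))):
        m=((x>a)&(x<b)&(y>c)&(y<d)&(V>140)).astype(np.uint8)
        k,l,st,_=cv2.connectedComponentsWithStats(m);i=1+st[1:,4].argmax()
        m=(l==i)
        vv,uu=np.nonzero(m&(z<.02));p=ray(D,np.stack([uu,vv],1).astype(float),hz)
        p=p[:,:2]*1000
        r=cv2.minAreaRect(p.astype(np.float32));bx=cv2.boxPoints(r);e=bx[1]-bx[0];e2=bx[2]-bx[1]
        if np.linalg.norm(e2)>np.linalg.norm(e):e=e2
        print(n,nm,m.sum(),np.round(r[0],1),np.round(r[1],1),'long',np.degrees(np.arctan2(e[1],e[0])).round(1),np.median(z[m]).round(4))
# lamp model fit
P=[]
for D in(T,S):
    w=cloud(D);w=w.reshape(-1,3);k=(w[:,0]>.46)&(w[:,0]<.56)&(w[:,1]>-.06)&(w[:,1]<.07)&(w[:,2]>.105)
    P.append(w[k])
def sd(P,q):
    yaw=q[2];til=q[3];o=np.array([q[0],q[1],0.030+.003*np.cos(np.radians(40))])
    hx=np.array([np.cos(yaw),np.sin(yaw),0]);a=hx*np.sin(til)+np.array([0,0,np.cos(til)])
    bx=hx*np.cos(til)-np.array([0,0,np.sin(til)]);by=np.cross(a,bx)
    r=P-o;X=r@bx;Y=r@by;Z=r@a
    def box(h,zc,hz):
        d=np.stack([abs(X)-h[0],abs(Y)-h[1],abs(Z-zc)-hz],1);return np.linalg.norm(np.maximum(d,0),axis=1)+np.minimum(d.max(1),0)
    b=box((.015,.013),.08,.08)
    d=np.stack([np.hypot(X,Y)-.018,abs(Z-.18)-.02],1);c=np.linalg.norm(np.maximum(d,0),axis=1)+np.minimum(d.max(1),0)
    return np.minimum(b,c)
def run(P,ft=False):
    f=lambda q:sd(P,np.r_[q,np.radians(40)] if not ft else q)
    best=min((least_squares(f,[.535,.09,a]+([.7] if ft else []),loss='soft_l1',f_scale=.003) for a in np.radians([-130,-110,-90])),key=lambda s:s.cost)
    q=best.x;print(len(P),'xy',q[:2].round(4),'yaw',np.degrees(q[2]).round(1),'tilt',np.degrees(q[3:]).round(1),'med|r|',np.median(abs(f(q))).round(4))
for p in(P[0],P[1],np.vstack(P)): run(p);run(p,True)
E
python3 fit3.py
```

```text
T V table 123.0
T holder 969 [535.3  79.8] [151.4 103.6] long 71.5 0.0094
T tube 1007 [ 624.5 -275.6] [137.5 150.9] long -63.7 0.0108
S V table 117.0
S holder 862 [535.8  77.7] [151. 102.] long 70.9 0.0091
S tube 1269 [ 621.6 -270.5] [137.2 133.9] long 26.4 0.0105
226 xy [0.5432 0.0938] yaw -109.5 tilt [] med|r| 0.0014
226 xy [0.5433 0.0952] yaw -109.3 tilt [40.5] med|r| 0.0013
201 xy [0.5422 0.0953] yaw -108.5 tilt [] med|r| 0.0006
201 xy [0.5423 0.0945] yaw -108.8 tilt [39.6] med|r| 0.0008
427 xy [0.5422 0.0948] yaw -108.7 tilt [] med|r| 0.0011
427 xy [0.5423 0.0951] yaw -108.6 tilt [40.1] med|r| 0.0012
```

```bash
cat > go.py <<'E'
from h import *
def tgt(zdir,ydir,p,back=0.019):
    z=np.array(zdir,float);z/=np.linalg.norm(z);y=np.array(ydir,float);y-=z*(y@z);y/=np.linalg.norm(y)
    Rm=np.stack([np.cross(y,z),y,z],1);return Rm,np.array(p)+back*z   # p = grasp point, returns TCP
def delta(Rm,p,rotfirst=True):
    s=monitor.get_state();R0=R.from_rotvec(s['tool_rot']).as_matrix()
    for flip in(0,1):
        R1=Rm@np.diag([-1,-1,1]) if flip else Rm
        rv=np.degrees(R.from_matrix(R0.T@R1).as_rotvec());d=p-s['position']
        print('flip',flip,'turn',rv.round(2),'|',np.linalg.norm(rv).round(1),'shift in old tool',(R0.T@d).round(4),'in new tool',(R1.T@d).round(4))
    print('t',s['time'].round(2),'pos',s['position'].round(4),'q',np.round(s['joint_positions'],2),'F',np.round(s['ft_force'],1),'w',round(float(s['grip_width']),3))
K=np.array([.469,.279]);kd=np.radians(98.6)
def az(d):return np.array([np.cos(np.radians(d)),np.sin(np.radians(d)),0])
Lb=np.array([.5422,.0948,.0323]);hx=az(-108.7);la=hx*np.sin(np.radians(40))+np.array([0,0,np.cos(np.radians(40))]);lx=hx*np.cos(np.radians(40))-np.array([0,0,np.sin(np.radians(40))]);ly=np.cross(la,lx)
bead=np.array([.6225,-.270,.19]);fd=az(-63.5)
E
python3 - <<'E'
from go import *
print(R.from_rotvec(monitor.get_state()['tool_rot']).as_matrix().round(3))
Rm,p=tgt([0,0,-1],az(8.6),[*K,.088]);print(p);delta(Rm,p+[0,0,.1])
E
```

```text
[[-0.957  0.29  -0.   ]
 [ 0.29   0.957 -0.002]
 [-0.    -0.002 -1.   ]]
[0.469 0.279 0.069]
flip 0 turn [-9.000e-02  6.000e-02  6.451e+01] | 64.5 shift in old tool [-0.3677 -0.2462  0.0151] in new tool [-0.3805  0.2259  0.0147]
flip 1 turn [-7.0000e-02 -1.0000e-01 -1.1549e+02] | 115.5 shift in old tool [-0.3677 -0.2462  0.0151] in new tool [ 0.3805 -0.2259  0.0147]Traceback (most recent call last):
  File "<stdin>", line 3, in <module>
  File "go.py", line 11, in delta
    print('t',s['time'].round(2),'pos',s['position'].round(4),'q',np.round(s['joint_positions'],2),'F',np.round(s['ft_force'],1),'w',round(float(s['grip_width']),3))
              ^^^^^^^^^^^^^^^
AttributeError: 'float' object has no attribute 'round'
```

```bash
sed -i "s/s\['time'\].round(2)/round(s['time'],2)/" go.py
python3 -m pendant '[[[0,0,0],[-0.03,-0.02,0],-1],[[0,0,0],[-0.046,-0.031,0],-1],[[0,0,0],[-0.046,-0.031,0],-1],[[0,0,0],[-0.046,-0.031,0],-1],[[0,0,0],[-0.046,-0.031,0],-1],[[0,0,0],[-0.046,-0.031,0],-1],[[0,0,0],[-0.046,-0.031,0],-1],[[0,0,0],[-0.04,-0.025,0],-1]]' 15
python3 -m pendant '[[[0,0,8],[0,0,0],-1],[[0,0,8],[0,0,0],-1],[[0,0,8],[0,0,0],-1],[[0,0,8],[0,0,0],-1],[[0,0,8],[0,0,0],-1],[[0,0,8],[0,0,0],-1],[[0,0,8],[0,0,0],-1],[[0,0,8.5],[0,0,0],-1]]'
python3 - <<'E'
from go import *
Rm,p=tgt([0,0,-1],az(8.6),[*K,.088]);delta(Rm,p+[0,0,.04])
E
```

```text
time: 1.1
position: [0.4539, 0.2981, 0.1844]
tool_rot: [-0.463, -3.107, 0.001]
ft_force: [0.1, 0.6, -0.2]
grip_width: 1.0
time: 2.1
position: [0.4525, 0.3002, 0.1842]
tool_rot: [-2.054, -2.377, 0.001]
ft_force: [0.1, 0.6, 0.4]
grip_width: 1.0
flip 0 turn [-0.04  0.03 -0.27] | 0.3 shift in old tool [-0.0233  0.0133  0.0752] in new tool [-0.0234  0.0131  0.0752]
flip 1 turn [4.0000e-02 7.0000e-02 1.7973e+02] | 179.7 shift in old tool [-0.0233  0.0133  0.0752] in new tool [ 0.0234 -0.0131  0.0752]
t 2.1 pos [0.4525 0.3002 0.1842] q [-0.87  0.09  0.25  1.73 -0.02  1.33 -0.47] F [0.1 0.6 0.4] w 1.0
```

```bash
python3 -m pendant '[[[0,0,0],[-0.0117,0.0067,0.02],-1],[[0,0,0],[-0.0117,0.0066,0.02],-1],[[0,0,0],[0,0,0.02],-1],[[0,0,0],[0,0,0.015],-1],[[0,0,0],[0,0,0],-1]]'
python3 - <<'E'
from go import *
Rm,p=tgt([0,0,-1],az(8.6),[*K,.088]);delta(Rm,p)
a=grab('top','1');b=grab('side','1')
cv2.imwrite('pics/c1.png',np.hstack([cv2.resize(d['color'][y:y+80,x:x+80,::-1],(400,400),interpolation=cv2.INTER_CUBIC) for d,x,y in((a,140,170),(b,155,150))]))
E
```

```text
time: 2.72
position: [0.4684, 0.2789, 0.1083]
tool_rot: [-2.047, -2.382, 0.004]
ft_force: [-0.1, 0.4, -0.0]
grip_width: 1.001
flip 0 turn [-0.14  0.07  0.03] | 0.2 shift in old tool [0.0001 0.0007 0.0393] in new tool [0.     0.0006 0.0393]
flip 1 turn [-1.1000e-01 -2.2000e-01 -1.7997e+02] | 180.0 shift in old tool [0.0001 0.0007 0.0393] in new tool [-0.     -0.0006  0.0393]
t 2.73 pos [0.4684 0.2789 0.1083] q [-0.83  0.15  0.27  1.82 -0.04  1.18 -0.4 ] F [-0.1  0.4 -0. ] w 1.001
```

View pics/c1.png

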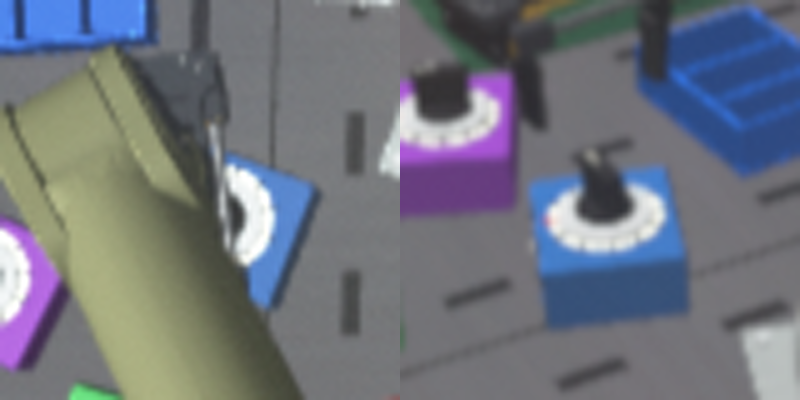

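The side view shows the fingers at about (525,80) and (655,40), not above the blue knob. I'll project the TCP into both images to see whether they disagree.

Run:
```python
from go import *
s=monitor.get_state()
for n in('top','side'):
    d=grab(n,'2')
    for nm,p in(('tcp',s['position']),('knob',[.469,.279,.094])):
        c=d['world_to_cam']@np.r_[p,1]
        print(n,nm,(d['cx']+d['fx']*c[0]/-c[2])*800/512,(d['cy']-d['fy']*c[1]/-c[2])*600/384)
print(s['time'],s['position'])
w=cloud(dict(np.load('side_2.npz')));c=np.load('side_2.npz')['color']
m=(w[...,2]>.06)&(w[...,0]>.3)&(w[...,0]<.7)&(w[...,1]>.2)&(w[...,1]<.5)&(c.max(2)<70)
for z0 in np.arange(.07,.25,.02):
    q=w[m&(abs(w[...,2]-z0)<.01)];print(round(z0,2),len(q),q.min(0).round(3) if len(q) else '',q.max(0).round(3) if len(q) else '')
```

```text
top tcp 283.01094961973536 330.7847602707737
top knob 284.3799773156004 331.6683144652498
side tcp 303.8877493247019 279.04077439259225
side knob 304.28935405409715 285.40629069984374
2.825 [0.46963581 0.27964577 0.11009579]
0.07 88 [0.405 0.258 0.06 ] [0.476 0.468 0.08 ]
0.09 55 [0.406 0.257 0.08 ] [0.472 0.471 0.096]
0.11 0  
0.13 0  
0.15 16 [0.417 0.259 0.152] [0.519 0.29  0.16 ]
0.17 40 [0.416 0.26  0.16 ] [0.522 0.29  0.18 ]
0.19 57 [0.412 0.255 0.18 ] [0.531 0.294 0.2  ]
0.21 26 [0.38  0.24  0.201] [0.555 0.299 0.22 ]
0.23 144 [0.379 0.229 0.22 ] [0.559 0.3   0.24 ]
```

View pics/side_2.png

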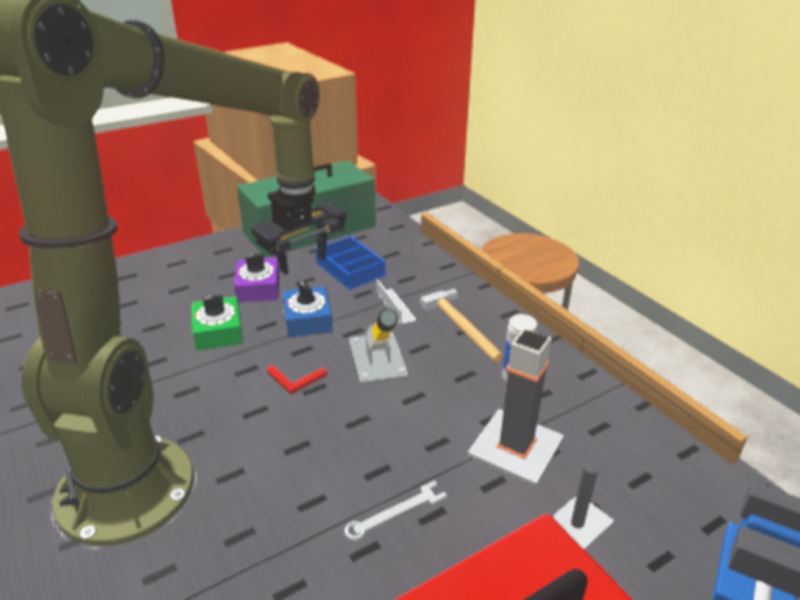

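View pics/top_2.png

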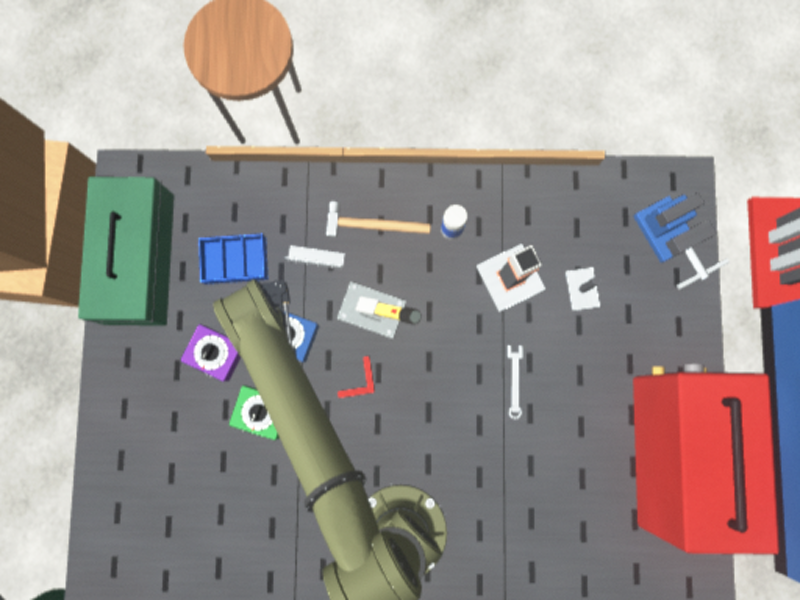

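```bash
python3 -m pendant '[[[0,0,0],[0,0,0],0.5],[[0,0,0],[0,0,0],0.5],[[0,0,0],[0,0,0],0.5],[[0,0,0],[0,0,0],0.5]]'
python3 - <<'E'
from go import *
s=monitor.get_state();print(s['position'],s['grip_width'])
ims=[]
for n in('top','side'):
    d=grab(n,'3');w=cloud(d)
    m=(w[...,2]>.10)&(w[...,0]>.39)&(w[...,0]<.56)&(w[...,1]>.23)&(w[...,1]<.33)
    for z0 in np.arange(.105,.2,.01):
        q=w[m&(abs(w[...,2]-z0)<=.005)];print(n,round(z0,3),len(q),q.min(0).round(3) if len(q) else '',q.max(0).round(3) if len(q) else '')
    if n=='side':cv2.imwrite('pics/c3.png',cv2.resize(d['color'][110:220,140:240,::-1],None,fx=5,fy=5,interpolation=cv2.INTER_CUBIC))
E
```

```text
time: 3.42
position: [0.4695, 0.2793, 0.1097]
tool_rot: [-2.048, -2.382, -0.0]
ft_force: [0.1, 0.6, -0.9]
grip_width: 0.63
[0.46951256 0.27928215 0.10973398] 0.6302384111782996
top 0.105 2 [0.466 0.26  0.101] [0.477 0.263 0.101]
top 0.115 0  
top 0.125 0  
top 0.135 0  
top 0.145 0  
top 0.155 0  
top 0.165 0  
top 0.175 0  
top 0.185 0  
top 0.195 0  
side 0.105 0  
side 0.115 0  
side 0.125 0  
side 0.135 0  
side 0.145 2 [0.439 0.266 0.148] [0.443 0.274 0.15 ]
side 0.155 28 [0.435 0.26  0.15 ] [0.506 0.289 0.16 ]
side 0.165 28 [0.434 0.262 0.16 ] [0.504 0.29  0.17 ]
side 0.175 26 [0.433 0.26  0.17 ] [0.504 0.29  0.18 ]
side 0.185 29 [0.43  0.261 0.18 ] [0.51  0.294 0.19 ]
side 0.195 41 [0.43  0.262 0.19 ] [0.508 0.3   0.2  ]
```

View pics/c3.png

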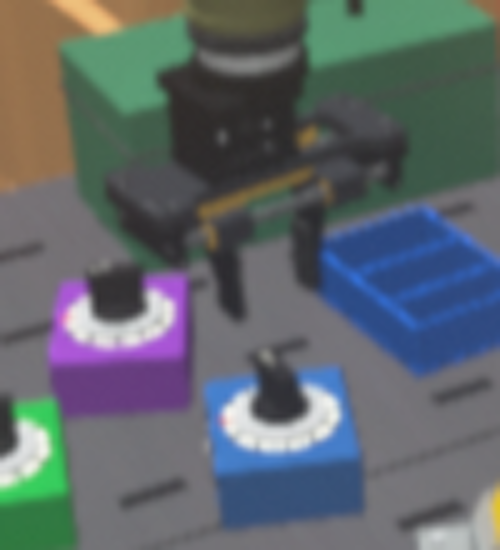

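Run:
```python
from go import *
for n,t in(('side','0'),('side','1'),('top','0')):
    w=cloud(dict(np.load(f'{n}_{t}.npz')))
    c=np.array([.189,.621]) if t=='0' else np.array([.469,.279])
    m=(w[...,2]>.12)&(np.hypot(w[...,0]-c[0],w[...,1]-c[1])<.08)
    q=w[m];q=q[q[:,2].argsort()];print(n,t,q[:12].round(3).tolist())
```

```text
side 0 [[0.18, 0.574, 0.221], [0.209, 0.665, 0.223], [0.202, 0.668, 0.223], [0.184, 0.574, 0.224], [0.176, 0.569, 0.224], [0.164, 0.576, 0.224], [0.167, 0.573, 0.224], [0.211, 0.659, 0.224], [0.173, 0.569, 0.225], [0.205, 0.662, 0.225], [0.17, 0.569, 0.226], [0.166, 0.578, 0.227]]
side 1 [[0.515, 0.278, 0.147], [0.417, 0.281, 0.149], [0.523, 0.278, 0.149], [0.423, 0.261, 0.15], [0.512, 0.28, 0.151], [0.419, 0.268, 0.151], [0.518, 0.276, 0.151], [0.524, 0.28, 0.151], [0.419, 0.26, 0.152], [0.418, 0.275, 0.152], [0.512, 0.294, 0.152], [0.512, 0.286, 0.152]]
top 0 [[0.209, 0.661, 0.223], [0.212, 0.666, 0.227], [0.21, 0.66, 0.232], [0.214, 0.66, 0.25], [0.214, 0.662, 0.251], [0.223, 0.663, 0.294], [0.236, 0.657, 0.295], [0.239, 0.657, 0.295], [0.209, 0.559, 0.298], [0.242, 0.669, 0.299], [0.206, 0.549, 0.299], [0.221, 0.616, 0.3]]
```

The cameras agree with each other, and the knob top reads 0.093 as it should. But the fingertips sit about 39 mm above the reported TCP, both here (0.149 against 0.110) and at the start (0.223 against 0.184). I'll trust the cameras and treat the reported TCP as 39 mm too far along tool z. Next I'll open, descend 76 mm in stages and check.

```bash
python3 -m pendant '[[[0,0,0],[0,0,0],-1],[[0,0,0],[0,0,0.015],-1],[[0,0,0],[0,0,0.02],-1],[[0,0,0],[0,0,0.015],-1],[[0,0,0],[0,0,0],-1]]'
python3 -m pendant '[[[0,0,0],[0,0,0.01],-1],[[0,0,0],[0,0,0.01],-1],[[0,0,0],[0,0,0.006],-1],[[0,0,0],[0,0,0],-1]]'
python3 - <<'E'
from go import *
s=monitor.get_state();print(s['position'])
d=grab('side','4');w=cloud(d)
m=(w[...,2]>.058)&(w[...,0]>.39)&(w[...,0]<.56)&(w[...,1]>.23)&(w[...,1]<.33)
for z0 in np.arange(.065,.13,.01):
    q=w[m&(abs(w[...,2]-z0)<=.005)];print(round(z0,3),len(q),q.min(0).round(3) if len(q) else '',q.max(0).round(3) if len(q) else '')
cv2.imwrite('pics/c4.png',cv2.resize(d['color'][130:230,150:250,::-1],None,fx=5,fy=5,interpolation=cv2.INTER_CUBIC))
E
```

```text
time: 4.15
position: [0.4683, 0.2784, 0.0578]
tool_rot: [-2.048, -2.381, 0.005]
ft_force: [-0.7, -0.3, 0.6]
grip_width: 0.974
time: 4.65
position: [0.4691, 0.279, 0.0331]
tool_rot: [-2.048, -2.382, 0.001]
ft_force: [0.2, -0.9, 0.8]
grip_width: 1.001
[0.46914515 0.27903115 0.033123  ]
0.065 53 [0.439 0.249 0.06 ] [0.499 0.303 0.07 ]
0.075 42 [0.416 0.258 0.07 ] [0.523 0.301 0.08 ]
0.085 44 [0.418 0.259 0.08 ] [0.523 0.297 0.09 ]
0.095 59 [0.415 0.256 0.09 ] [0.525 0.298 0.1  ]
0.105 26 [0.415 0.259 0.1  ] [0.524 0.295 0.11 ]
0.115 27 [0.412 0.257 0.111] [0.529 0.294 0.12 ]
0.125 29 [0.411 0.254 0.121] [0.53  0.294 0.13 ]
```

View pics/c4.png

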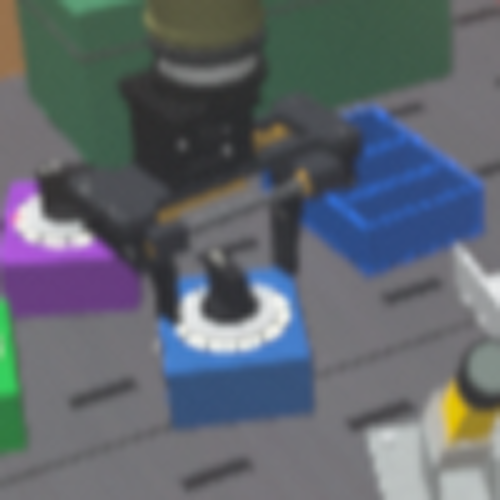

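The fingertips are at about z 0.072, either side of the bar (fingers at (165,290) and (285,240) in the crop). Closing now.

```bash
python3 -m pendant '[[[0,0,0],[0,0,0],1],[[0,0,0],[0,0,0],1],[[0,0,0],[0,0,0],1],[[0,0,0],[0,0,0],1],[[0,0,0],[0,0,0],1],[[0,0,0],[0,0,0],1],[[0,0,0],[0,0,0],1]]' 20
python3 -m pendant '[[[0,0,-8],[0,0,0],1],[[0,0,-8],[0,0,0],1],[[0,0,-8],[0,0,0],1],[[0,0,-8],[0,0,0],1],[[0,0,0],[0,0,0],1]]'
python3 -c "
from h import *
s=monitor.get_state();print(s['torque'].round(2),np.round(s['joint_positions'],2))"
```

```text
time: 5.58
position: [0.4695, 0.2793, 0.0337]
tool_rot: [2.048, 2.382, 0.0]
ft_force: [0.1, 1.2, -0.4]
grip_width: 0.289
time: 6.2
position: [0.4712, 0.28, 0.0339]
tool_rot: [1.314, 2.851, 0.005]
ft_force: [4.6, 2.7, -3.9]
grip_width: 0.158
[ 0.47 -1.08  0.06] [-0.76  0.23  0.2   1.89 -0.05  1.02  0.17]
```

```bash
python3 -m pendant '[[[0,0,-6],[0,0,0],1],[[0,0,-6],[0,0,0],1],[[0,0,-6],[0,0,0],1],[[0,0,-5],[0,0,0],1],[[0,0,0],[0,0,0],1]]'
python3 -c "
from h import *
s=monitor.get_state();print(s['torque'].round(2),R.from_rotvec(s['tool_rot']).as_matrix().round(3)[:,1])"
python3 -m pendant '[[[0,0,-3],[0,0,0],1],[[0,0,-3],[0,0,0],1],[[0,0,-2],[0,0,0],1],[[0,0,0],[0,0,0],1]]'
python3 - <<'E'
from go import *
s=monitor.get_state();y=R.from_rotvec(s['tool_rot']).as_matrix()[:,1];print(s['torque'].round(2),s['ft_force'].round(1),'bar az',np.degrees(np.arctan2(y[1],y[0]))+90,s['grip_width'])
d=grab('side','5');cv2.imwrite('pics/c5.png',cv2.resize(d['color'][150:230,155:235,::-1],None,fx=6,fy=6,interpolation=cv2.INTER_CUBIC))
E
```

```text
time: 6.82
position: [0.4715, 0.2805, 0.0339]
tool_rot: [0.72, 3.054, 0.005]
ft_force: [6.6, 3.7, -5.0]
grip_width: 0.158
[ 0.72 -1.39  0.06] [0.446 0.895 0.004]
time: 7.32
position: [0.4717, 0.2807, 0.0339]
tool_rot: [0.507, 3.097, 0.006]
ft_force: [6.5, 3.7, -5.2]
grip_width: 0.159
[ 0.86 -1.39 -0.26] [ 6.5  3.7 -5.2] bar az 161.40770247363443 0.1585793899747714
```

View pics/c5.png

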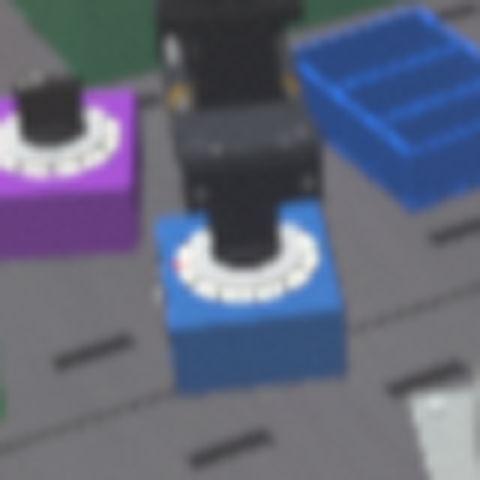

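Turning resistance appeared at bar azimuth 161°, where 160.3° was expected, so the knob is at the stop. I'll nudge a little further, release, lift and check.

```bash
python3 -m pendant '[[[0,0,-2],[0,0,0],1],[[0,0,0],[0,0,0],1],[[0,0,0],[0,0,0],1]]'
python3 -c "
from h import *
s=monitor.get_state();print(s['torque'].round(2),R.from_rotvec(s['tool_rot']).as_matrix().round(3)[:,1])"
python3 -m pendant '[[[0,0,0],[0,0,0],-1],[[0,0,0],[0,0,0],-1],[[0,0,0],[0,0,0],-1],[[0,0,0],[0,0,0],-1],[[0,0,0],[0,0,0],-1],[[0,0,0],[0,0,-0.03],-1],[[0,0,0],[0,0,-0.05],-1],[[0,0,0],[0,0,-0.05],-1]]'
python3 -m pendant '[[[0,0,0],[0,0,-0.05],-1],[[0,0,0],[0.05,0.0,-0.03],-1],[[0,0,0],[0.05,-0.0,0],-1],[[0,0,0],[0,0,0],-1]]'
python3 - <<'E'
from go import *
s=monitor.get_state();print(s['position'],R.from_rotvec(s['tool_rot']).as_matrix().round(2))
a=grab('top','6');b=grab('side','6')
cv2.imwrite('pics/c6.png',np.hstack([cv2.resize(d['color'][y:y+60,x:x+60,::-1],(400,400),interpolation=cv2.INTER_CUBIC) for d,x,y in((a,155,185),(b,170,170))]))
for d in(a,b):
    w=cloud(d);k=(w[...,0]>.42)&(w[...,0]<.52)&(w[...,1]>.24)&(w[...,1]<.32)&(w[...,2]>.083)&(w[...,2]<.105)
    p=w[k]
    if len(p)>5:
        c=p[:,:2].mean(0);vt=np.linalg.svd(p[:,:2]-c)[2];print(len(p),c,np.degrees(np.arctan2(vt[0,1],vt[0,0])))
E
```

```text
time: 7.75
position: [0.4716, 0.2808, 0.0339]
tool_rot: [0.454, 3.105, 0.006]
ft_force: [6.0, 5.1, -5.3]
grip_width: 0.165
[ 0.88 -1.37 -0.48] [0.287 0.958 0.004]
time: 8.75
position: [0.4692, 0.279, 0.1649]
tool_rot: [-0.448, -3.109, 0.001]
ft_force: [1.1, 0.6, 0.4]
grip_width: 0.962
time: 9.25
position: [0.3702, 0.3097, 0.2446]
tool_rot: [-0.438, -3.111, -0.003]
ft_force: [0.9, -0.4, -0.8]
grip_width: 1.001
[0.37020145 0.30969044 0.24459337] [[-0.96  0.28  0.  ]
 [ 0.28  0.96  0.  ]
 [ 0.    0.   -1.  ]]
46 [0.47001265 0.27985462] 159.56229943645297
57 [0.46871452 0.27691988] 159.523409255171
```

View pics/c6.png

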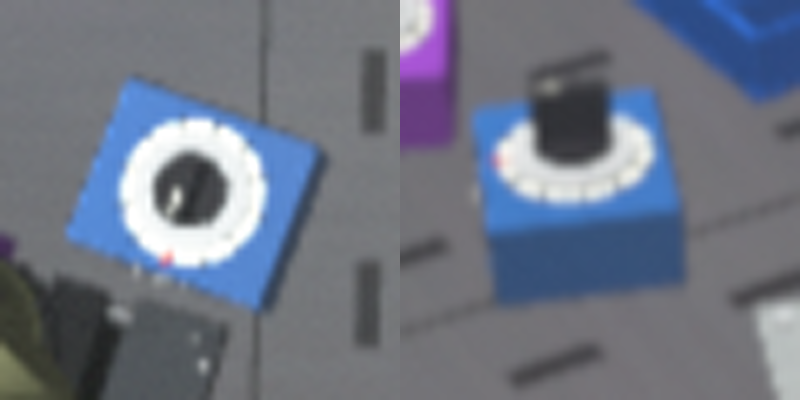

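The white mark points at the red tick and the bar is at 159.5° against the box's 160.3°, so step 1 is done. Next is the approach to the lamp.

```bash
cat >> go.py <<'E'
OFF=.058
def lampgrip(s=.115,back=0.):
    Rm,p=tgt(lx,ly,Lb+la*s,OFF);return Rm,p-back*Rm[:,2]
E
python3 - <<'E'
from go import *
Rm,p=lampgrip(back=.10);print(p,Rm.round(3),lampgrip()[1]);delta(Rm,p)
E
```

```text
[0.52881546 0.05525709 0.14739219] [[ 0.206  0.947 -0.246]
 [ 0.609 -0.321 -0.726]
 [-0.766  0.    -0.643]] [ 0.50425508 -0.01730343  0.08311343]
flip 0 turn [ 40.1  -38.41  85.85] | 102.2 shift in old tool [-0.2198 -0.1983  0.0966] in new tool [-0.0476  0.2278  0.2068]
flip 1 turn [ 38.01  39.68 -81.58] | 98.4 shift in old tool [-0.2198 -0.1983  0.0966] in new tool [ 0.0476 -0.2278  0.2068]
t 9.35 pos [0.3736 0.3074 0.2439] q [-0.8  -0.06  0.06  1.76  0.    1.44  0.54] F [ 0.4  0.2 -0.1] w 0.998
```

```bash
python3 -m pendant '[[[0,0,0],[-0.03,-0.03,0],-1],[[0,0,0],[-0.04,-0.035,0],-1],[[0,0,0],[-0.04,-0.035,0],-1],[[0,0,0],[-0.04,-0.035,0],-1],[[0,0,0],[-0.04,-0.035,0],-1],[[0,0,0],[-0.03,-0.03,0],-1]]'
python3 -m pendant '[[[4,-3.8,8.5],[0,0,0],-1],[[4,-3.8,8.5],[0,0,0],-1],[[4,-3.8,8.5],[0,0,0],-1],[[4,-3.8,8.5],[0,0,0],-1],[[4,-3.8,8.5],[0,0,0],-1],[[4,-3.8,8.5],[0,0,0],-1],[[0,0,0],[0,0,0],-1]]'
python3 - <<'E'
from go import *
Rm,p=lampgrip(back=.10);delta(Rm,p)
E
```

```text
time: 10.1
position: [0.5297, 0.0494, 0.2432]
tool_rot: [0.455, 3.108, -0.002]
ft_force: [0.1, 0.1, -0.2]
grip_width: 0.999
time: 10.98
position: [0.5284, 0.0543, 0.2415]
tool_rot: [1.548, 2.27, -0.648]
ft_force: [-0.9, -0.3, -0.4]
grip_width: 0.997
flip 0 turn [ 15.98 -15.34  35.16] | 41.6 shift in old tool [0.0474 0.0184 0.0792] in new tool [0.0728 0.0001 0.0597]
flip 1 turn [  19.91   20.75 -142.19] | 145.1 shift in old tool [0.0474 0.0184 0.0792] in new tool [-0.0728 -0.0001  0.0597]
t 10.97 pos [0.5284 0.0543 0.2415] q [-0.74  0.2   0.25  1.62  0.44  1.6  -0.16] F [-0.9 -0.3 -0.4] w 0.997
```

```bash
python3 -m pendant '[[[4,-3.8,8.7],[0,0,0],-1],[[4,-3.8,8.7],[0,0,0],-1],[[4,-3.8,8.8],[0,0,0],-1],[[4,-3.9,8.9],[0,0,0],-1],[[0,0,0],[0,0,0],-1]]'
python3 - <<'E'
from go import *
Rm,p=lampgrip(back=.10);delta(Rm,p)
s=monitor.get_state();print(s['tool_rot'])
d=grab('side','7');grab('top','7')
# fingertip in tool frame
w=cloud(d);Rt=R.from_rotvec(s['tool_rot']).as_matrix();q=(w.reshape(-1,3)-s['position'])@Rt
m=(abs(q[:,0])<.03)&(abs(q[:,1])<.075)&(q[:,2]>-.10)&(q[:,2]<.05)
q=q[m];o=q[:,2].argsort()[::-1];print(q[o][:14].round(3).tolist())
E
```

```text
time: 11.6
position: [0.5288, 0.0521, 0.2421]
tool_rot: [2.012, 1.441, -0.938]
ft_force: [-0.3, 0.2, -0.3]
grip_width: 1.0
flip 0 turn [-0.13 -0.07 -0.01] | 0.1 shift in old tool [ 0.0744 -0.0008  0.0586] in new tool [ 0.0745 -0.001   0.0585]
flip 1 turn [-1.0000e-01  2.1000e-01  1.7999e+02] | 180.0 shift in old tool [ 0.0744 -0.0008  0.0586] in new tool [-0.0745  0.001   0.0585]
t 11.6 pos [0.5288 0.0521 0.2421] q [-0.78  0.53  0.35  1.38  0.45  1.88 -0.75] F [-0.3  0.2 -0.3] w 1.0
[ 2.01161364  1.44085662 -0.93776063]
[[-0.005, -0.044, -0.037], [-0.005, -0.047, -0.037], [-0.013, -0.047, -0.037], [-0.009, 0.049, -0.038], [-0.013, -0.05, -0.038], [-0.004, -0.05, -0.038], [-0.01, -0.044, -0.038], [0.001, 0.048, -0.038], [0.001, 0.045, -0.038], [0.006, -0.052, -0.039], [0.007, -0.048, -0.039], [-0.007, 0.043, -0.039], [0.011, 0.046, -0.039], [0.005, 0.051, -0.039]]
```

View pics/side_7.png

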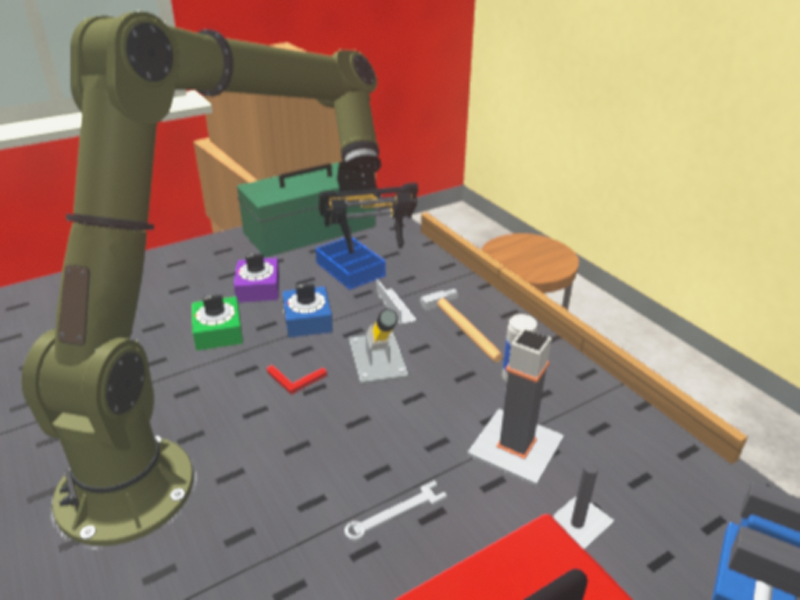

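The offset is along tool z, with the tips at −0.0375 in the tool frame. The orientation is reached. I'll move in front of the lamp and check.

```bash
sed -i 's/OFF=.058/OFF=.0565/' go.py
python3 -m pendant '[[[0,0,0],[0.025,0,0],-1],[[0,0,0],[0.03,-0.001,0],-1],[[0,0,0],[0.0195,0,0.015],-1],[[0,0,0],[0,0,0.025],-1],[[0,0,0],[0,0,0.02],-1],[[0,0,0],[0,0,0],-1]]'
python3 - <<'E'
from go import *
Rm,p=lampgrip();delta(Rm,p)
s=monitor.get_state()
b=grab('side','8');a=grab('top','8')
cv2.imwrite('pics/c8.png',np.hstack([cv2.resize(d['color'][y:y+90,x:x+90,::-1],(400,400),interpolation=cv2.INTER_CUBIC) for d,x,y in((a,200,150),(b,200,130))]))
E
```

```text
time: 12.45
position: [0.5271, 0.0535, 0.1482]
tool_rot: [2.014, 1.438, -0.935]
ft_force: [-0.1, 0.3, -0.1]
grip_width: 1.0
flip 0 turn [-0.14 -0.14 -0.19] | 0.3 shift in old tool [0.0018 0.0013 0.0973] in new tool [0.0021 0.0011 0.0973]
flip 1 turn [ -0.22   0.22 179.81] | 179.8 shift in old tool [0.0018 0.0013 0.0973] in new tool [-0.0021 -0.0011  0.0973]
t 12.45 pos [0.5271 0.0535 0.1482] q [-0.78  0.6   0.33  1.46  0.41  1.75 -0.83] F [-0.1  0.3 -0.1] w 1.0
```

View pics/c8.png

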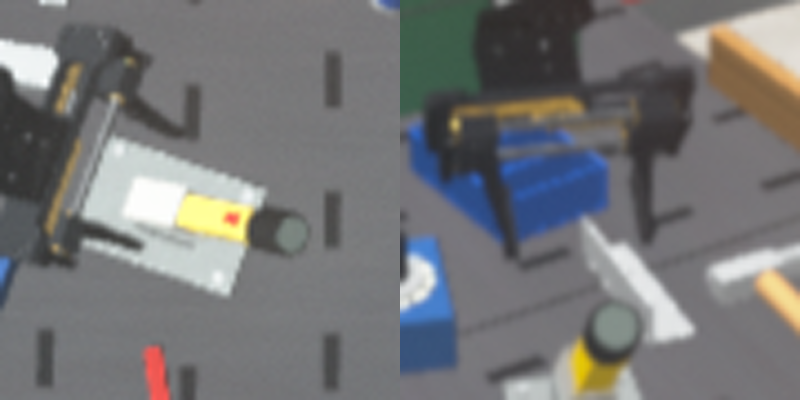

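```bash
python3 -m pendant '[[[0,0,0],[0.002,0.001,0.015],-1],[[0,0,0],[0,0,0.025],-1],[[0,0,0],[0,0,0.025],-1],[[0,0,0],[0,0,0.02],-1],[[0,0,0],[0,0,0.012],-1],[[0,0,0],[0,0,0],-1]]'
python3 - <<'E'
from go import *
Rm,p=lampgrip();delta(Rm,p)
b=grab('side','9');a=grab('top','9')
cv2.imwrite('pics/c9.png',np.hstack([cv2.resize(d['color'][y:y+70,x:x+70,::-1],(400,400),interpolation=cv2.INTER_CUBIC) for d,x,y in((a,210,160),(b,210,170))]))
E
```

```text
time: 13.3
position: [0.5054, -0.014, 0.0837]
tool_rot: [2.013, 1.439, -0.934]
ft_force: [0.1, -0.0, 0.2]
grip_width: 0.997
flip 0 turn [-0.05 -0.15 -0.18] | 0.2 shift in old tool [-0.0018 -0.      0.0016] in new tool [-0.0018 -0.      0.0016]
flip 1 turn [-2.4000e-01  8.0000e-02  1.7982e+02] | 179.8 shift in old tool [-0.0018 -0.      0.0016] in new tool [0.0018 0.     0.0016]
t 13.3 pos [ 0.5054 -0.014   0.0837] q [-0.74  0.58  0.34  1.64  0.43  1.57 -0.86] F [ 0.1 -0.   0.2] w 0.997
```

View pics/c9.png

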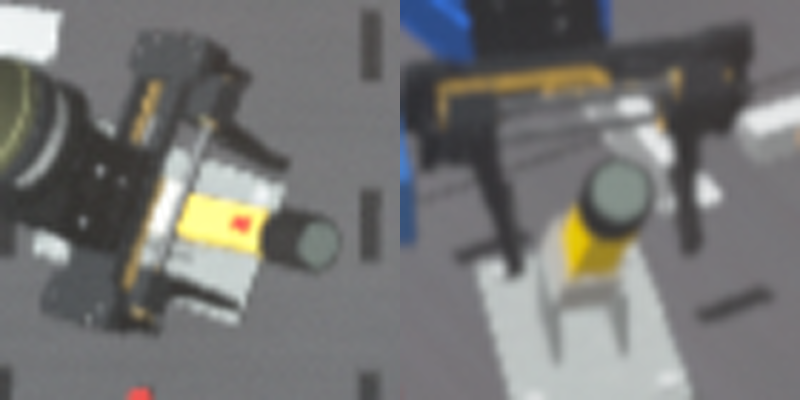

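The fingers straddle the barrel and the centring error is under 2 mm. Closing with 40 N.

```bash
python3 -m pendant '[[[0,0,0],[-0.002,0,0.001],1],[[0,0,0],[0,0,0],1],[[0,0,0],[0,0,0],1],[[0,0,0],[0,0,0],1],[[0,0,0],[0,0,0],1],[[0,0,0],[0,0,0],1],[[0,0,0],[0,0,0],1],[[0,0,0],[0,0,0],1]]' 40
python3 -m pendant '[[[0,0,0],[0,0,0],1],[[0,0,0],[0,0,0],1]]'
```

```text
time: 14.4
position: [0.505, -0.0154, 0.0848]
tool_rot: [2.013, 1.439, -0.933]
ft_force: [0.0, 0.2, 0.7]
grip_width: 0.298
time: 14.65
position: [0.505, -0.0153, 0.0848]
tool_rot: [2.013, 1.439, -0.933]
ft_force: [-0.6, -0.1, 0.2]
grip_width: 0.296
```

Width is 25.8 mm, so the lamp is held. Drawing it out along tool −x.

```bash
python3 -m pendant '[[[0,0,0],[-0.008,0,0],1],[[0,0,0],[-0.012,0,0],1],[[0,0,0],[-0.015,0,0],1],[[0,0,0],[-0.015,0,0],1]]'
python3 -m pendant '[[[0,0,0],[-0.02,0,0],1],[[0,0,0],[-0.02,0,0],1],[[0,0,0],[-0.015,0,0],1],[[0,0,0],[-0.01,0,0],1],[[0,0,0],[0,0,0],1],[[0,0,0],[0,0,0],1]]'
python3 - <<'E'
from go import *
delta(*lampgrip())
b=grab('side','10');a=grab('top','10')
cv2.imwrite('pics/c10.png',np.hstack([cv2.resize(d['color'][y:y+90,x:x+90,::-1],(400,400),interpolation=cv2.INTER_CUBIC) for d,x,y in((a,210,150),(b,210,150))]))
E
```

```text
time: 15.15
position: [0.4944, -0.0468, 0.124]
tool_rot: [2.014, 1.439, -0.932]
ft_force: [-0.0, 0.5, -2.4]
grip_width: 0.295
time: 15.9
position: [0.481, -0.085, 0.1721]
tool_rot: [2.013, 1.441, -0.933]
ft_force: [0.2, -0.3, -2.5]
grip_width: 0.294
flip 0 turn [ 0.01 -0.2  -0.12] | 0.2 shift in old tool [1.142e-01 1.000e-04 1.300e-03] in new tool [0.1142 0.0004 0.0009]
flip 1 turn [-3.2000e-01 -1.0000e-02  1.7988e+02] | 179.9 shift in old tool [1.142e-01 1.000e-04 1.300e-03] in new tool [-0.1142 -0.0004  0.0009]
t 15.9 pos [ 0.481  -0.085   0.1721] q [-0.71  0.39  0.39  1.73  0.52  1.63 -0.76] F [ 0.2 -0.3 -2.5] w 0.294
```

View pics/c10.png

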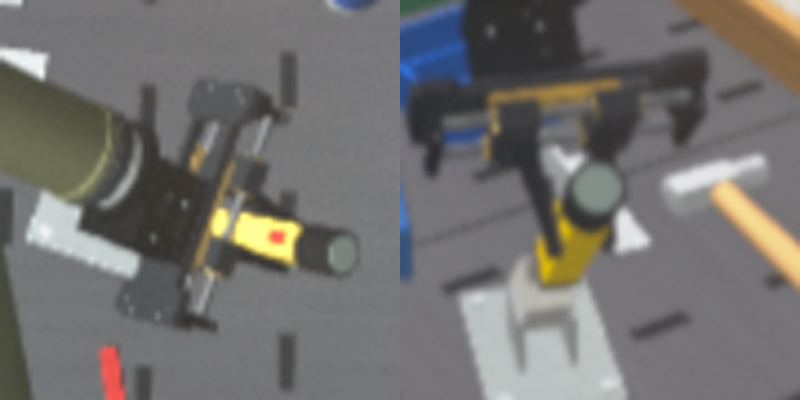

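```bash
cat >> go.py <<'E'
def final(s=.115): return tgt([0,0,-1],az(26.5),bead-fd*(.375-s),OFF)
E
python3 -m pendant '[[[0,0,0],[-0.01,0,-0.008],1],[[0,0,0],[-0.014,0,-0.012],1],[[0,0,0],[-0.014,0,-0.012],1],[[0,0,0],[0,0,0],1]]'
python3 -c "
from go import *
R1,p=final();print(p);delta(R1,p)"
```

```text
time: 16.5
position: [0.4819, -0.0854, 0.2241]
tool_rot: [2.015, 1.438, -0.927]
ft_force: [0.2, 0.1, -2.5]
grip_width: 0.297
[ 0.50648857 -0.03731707  0.1335    ]
flip 0 turn [-19.33  47.08 -42.53] | 66.3 shift in old tool [0.1037 0.0072 0.018 ] in new tool [0.0321 0.0434 0.0906]
flip 1 turn [ 57.61  23.65 124.19] | 138.9 shift in old tool [0.1037 0.0072 0.018 ] in new tool [-0.0321 -0.0434  0.0906]
t 16.5 pos [ 0.4819 -0.0854  0.2241] q [-0.72  0.33  0.4   1.68  0.55  1.71 -0.71] F [ 0.2  0.1 -2.5] w 0.297
```

```bash
python3 -m pendant '[[[-1.2,2.9,-2.6],[0,0,0],1],[[-2.4,5.9,-5.3],[0,0,0],1],[[-2.4,5.9,-5.3],[0,0,0],1],[[-2.4,5.9,-5.3],[0,0,0],1],[[-2.4,5.9,-5.3],[0,0,0],1],[[-2.4,5.9,-5.3],[0,0,0],1],[[-2.4,5.9,-5.3],[0,0,0],1],[[-2.4,5.9,-5.3],[0,0,0],1]]'
python3 -m pendant '[[[-1.2,2.9,-2.6],[0,0,0],1],[[0,0,0],[0,0,0],1],[[0,0,0],[0,0,0],1]]'
python3 -c "
from go import *
delta(*final())"
```

```text
time: 17.5
position: [0.4801, -0.0858, 0.2224]
tool_rot: [1.699, 2.609, -0.071]
ft_force: [-0.7, 0.4, -2.9]
grip_width: 0.297
time: 17.88
position: [0.4805, -0.0849, 0.2219]
tool_rot: [-1.657, -2.666, 0.008]
ft_force: [1.1, 0.3, -2.5]
grip_width: 0.294
flip 0 turn [-0.36  0.   -0.22] | 0.4 shift in old tool [0.0311 0.0449 0.0881] in new tool [0.0309 0.0445 0.0884]
flip 1 turn [1.0000e-02 5.6000e-01 1.7978e+02] | 179.8 shift in old tool [0.0311 0.0449 0.0881] in new tool [-0.0309 -0.0445  0.0884]
t 17.88 pos [ 0.4805 -0.0849  0.2219] q [-0.5  -0.07  0.59  1.8   0.04  1.4   0.55] F [ 1.1  0.3 -2.5] w 0.294
```

```bash
python3 -m pendant '[[[0,0,0],[0.01,0.015,0.01],1],[[0,0,0],[0.011,0.015,0.02],1],[[0,0,0],[0.01,0.014,0.025],1],[[0,0,0],[0,0,0.02],1],[[0,0,0],[0,0,0.013],1],[[0,0,0],[0,0,0],1],[[0,0,0],[0,0,0],1]]'
cat > chk.py <<'E'
from go import *
import sys
from scipy.optimize import least_squares
delta(*final())
t=sys.argv[1];P=[]
for n in('side','top'):
    w=cloud(grab(n,t)).reshape(-1,3);P.append(w)
s=monitor.get_state();g=s['position']-OFF*R.from_rotvec(s['tool_rot']).as_matrix()[:,2]
w=np.vstack(P);c=g+fd*.03
r=w-g;al=r@fd;lat=r@np.array([-fd[1],fd[0],0])
m=(al>.022)&(al<.11)&(abs(lat)<.03)&(abs(r[:,2])<.035);q=w[m]
def f(v):  # tail point xy z, az, pitch, s known: lens plane
    az_,pi=v[2],v[3];a=np.array([np.cos(az_)*np.cos(pi),np.sin(az_)*np.cos(pi),np.sin(pi)])
    b=np.array([-np.sin(az_),np.cos(az_),0]);cc=np.cross(a,b)
    o=g+b*v[0]+cc*v[1];X=(q-o);Z=X@a+v[4];Y=X@b;U=X@cc
    d=np.stack([np.hypot(Y,U)-.018,abs(Z-.18)-.02],1);h=np.linalg.norm(np.maximum(d,0),axis=1)+np.minimum(d.max(1),0)
    d=np.stack([abs(U)-.015,abs(Y)-.013,abs(Z-.08)-.08],1);e=np.linalg.norm(np.maximum(d,0),axis=1)+np.minimum(d.max(1),0)
    return np.minimum(h,e)
S=least_squares(f,[0,0,np.radians(-63.5),0,.115],loss='soft_l1',f_scale=.003);v=S.x
az_,pi=v[2],v[3];a=np.array([np.cos(az_)*np.cos(pi),np.sin(az_)*np.cos(pi),np.sin(pi)]);b=np.array([-np.sin(az_),np.cos(az_),0]);cc=np.cross(a,b)
o=g+b*v[0]+cc*v[1];spot=o+a*(.375-v[4])
print(len(q),'med|r|',np.median(abs(f(v))).round(4),'az,pitch',np.degrees(v[2:4]).round(1),'s',v[4].round(4),'spot',spot.round(3),'err mm',((spot-bead)*1000).round(1),'lens',(o+a*(.2-v[4])).round(3))
E
python3 chk.py 11
```

```text
time: 18.75
position: [0.5068, -0.0383, 0.1347]
tool_rot: [-1.658, -2.666, 0.005]
ft_force: [-0.2, -0.6, -0.3]
grip_width: 0.294
flip 0 turn [-0.21  0.02 -0.25] | 0.3 shift in old tool [0.001  0.0001 0.0012] in new tool [0.001  0.0001 0.0012]
flip 1 turn [2.0000e-02 3.3000e-01 1.7975e+02] | 179.8 shift in old tool [0.001  0.0001 0.0012] in new tool [-0.001  -0.0001  0.0012]
t 18.75 pos [ 0.5068 -0.0383  0.1347] q [-0.52  0.05  0.57  1.88 -0.03  1.22  0.51] F [-0.2 -0.6 -0.3] w 0.294
326 med|r| 0.001 az,pitch [-63.8  -0.2] s 0.1158 spot [ 0.622 -0.271  0.19 ] err mm [-0.3 -0.6  0.1] lens [ 0.545 -0.114  0.191]
```

View pics/side_11.png

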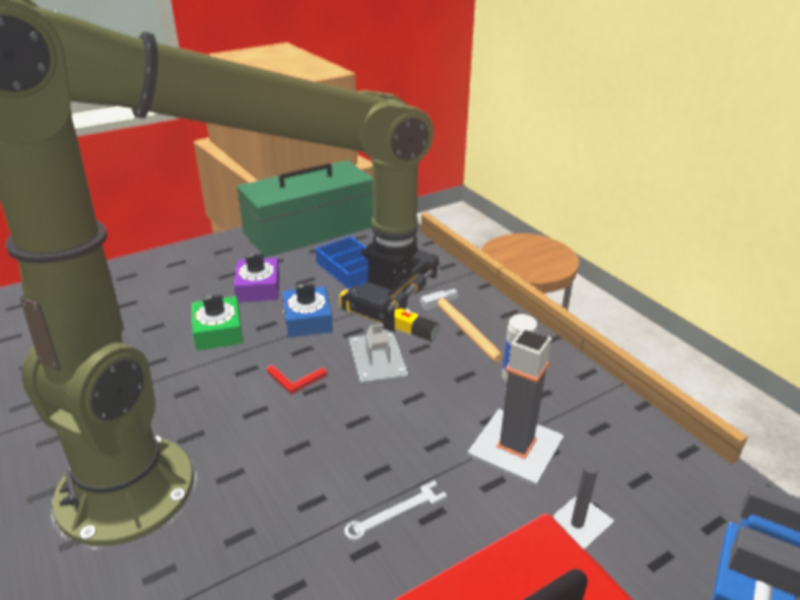

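View pics/top_11.png

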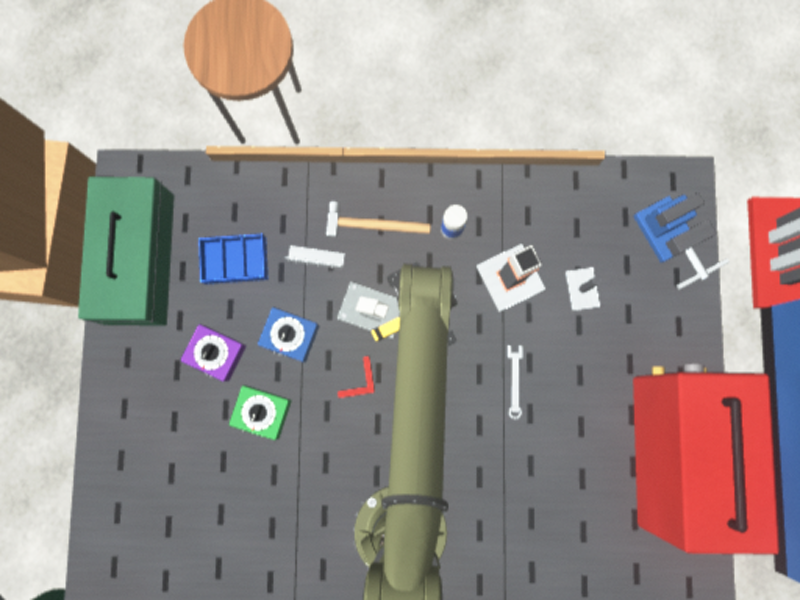

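The lamp is level and aimed: the fitted spot error is under 1 mm, and the bead, at (525,372) in the side view, is clear. The vertical force read −0.3 N where −2.5 N is the lamp's weight, so I'll let it settle and re-read before handing in.

```bash
python3 -m pendant '[[[0,0,0],[0,0,0],1],[[0,0,0],[0,0,0],1],[[0,0,0],[0,0,0],1],[[0,0,0],[0,0,0],1],[[0,0,0],[0,0,0],1],[[0,0,0],[0,0,0],1]]'
python3 -m pendant '[[[0,0,0],[0,0,0],1],[[0,0,0],[0,0,0],1],[[0,0,0],[0,0,0],1],[[0,0,0],[0,0,0],1]]'
python3 chk.py 12
python3 - <<'E'
from go import *
a=dict(np.load('side_12.npz'));
cv2.imwrite('pics/c12.png',cv2.resize(a['color'][150:250,190:290,::-1],None,fx=5.5,fy=5.5,interpolation=cv2.INTER_CUBIC))
print(monitor.get_state()['torque'].round(2),monitor.get_state()['ft_force'].round(2),abs(monitor.get_state()['qd']).max())
w=cloud(dict(np.load('top_12.npz')));k=(w[...,0]>.42)&(w[...,0]<.52)&(w[...,1]>.24)&(w[...,1]<.32)&(w[...,2]>.083)&(w[...,2]<.105);p=w[k][:,:2];v=np.linalg.svd(p-p.mean(0))[2][0];print('knob az',np.degrees(np.arctan2(v[1],v[0])))
A=np.load('top_0.npz')['color'].astype(int);B=np.load('top_12.npz')['color'].astype(int);print('changed px by region',[(n,int((abs(A-B).max(2)[y0:y1,x0:x1]>40).sum())) for n,y0,y1,x0,x1 in(('hammer+spray',125,155,205,302),('angle',155,173,180,224),('tipbox',148,184,124,174),('square',226,258,214,243),('wrench',218,270,318,338),('stub',168,200,360,386))])
E
```

```text
time: 19.6
position: [0.5062, -0.0384, 0.1341]
tool_rot: [-1.657, -2.666, 0.006]
ft_force: [-0.2, 0.8, -1.7]
grip_width: 0.297
time: 20.1
position: [0.5062, -0.0385, 0.1341]
tool_rot: [-1.657, -2.666, 0.006]
ft_force: [-1.0, -0.2, -2.7]
grip_width: 0.294
flip 0 turn [-0.27 -0.01 -0.25] | 0.4 shift in old tool [0.0009 0.0008 0.0006] in new tool [0.0009 0.0008 0.0006]
flip 1 turn [-2.0000e-02  4.3000e-01  1.7975e+02] | 179.8 shift in old tool [0.0009 0.0008 0.0006] in new tool [-0.0009 -0.0008  0.0006]
t 20.1 pos [ 0.5062 -0.0385  0.1341] q [-0.52  0.05  0.57  1.88 -0.03  1.22  0.51] F [-1.  -0.2 -2.7] w 0.294
329 med|r| 0.0009 az,pitch [-63.6  -0.8] s 0.1151 spot [ 0.622 -0.271  0.187] err mm [-0.1 -0.9 -2.8] lens [ 0.545 -0.114  0.19 ]
[-0.06 -0.01 -0.05] [-0.45 -0.58 -2.73] 0.002377526445391387
knob az 159.9701436496039
changed px by region [('hammer+spray', 0), ('angle', 0), ('tipbox', 0), ('square', 0), ('wrench', 0), ('stub', 0)]
```

View pics/c12.png

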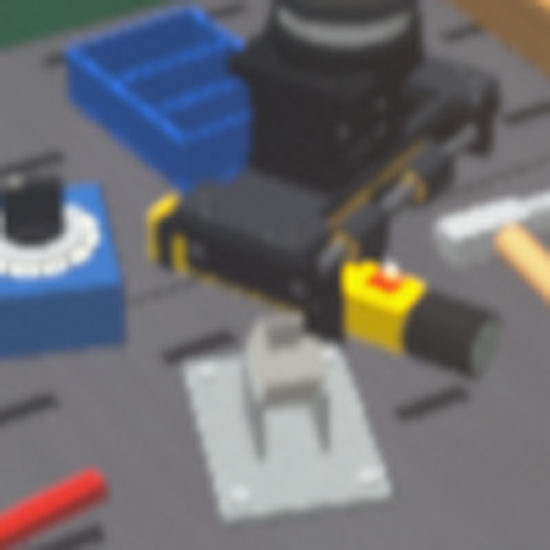

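The wrist carries 2.7 N, the full weight, so the lamp is held freely. It is level and still, the knob is at zero and the bystanders haven't moved. Handing in.

```bash
python3 -c "
from h import *
print(order.close_job())"
```

```text
the job is handed in; nothing more can be done
None
```

The job is handed in after about 20 s of the 64 s allowed; the interface reports no verdict. I turned the blue counter's knob back to its stop, drew the lamp out along the pocket's axis, levelled it and aimed it at the bead.

Last checks before handing in:
- **Knob:** the bar stands at 160.0° and the counter's zero direction at about 160.3°. I felt the turning resistance rise at the stop, and the white mark points at the red tick.
- **Lamp:** pitch is −0.8°, and the lit spot lies about 3 mm from the bead centre. The lens is about 15 cm in front of the tube's face, and the arm is still. The wrist carries about 2.7 N, the lamp's full weight, so only the gripper holds it. One reading just after the last move showed −0.3 N, but it recovered once the arm settled.
- **Rest of the table:** no pixels changed around the hammer, spray can, angle iron, tip box, square, wrench or stub. Nothing came near the tube.

**Disagreement found:** the reported TCP lies about 38 mm beyond the real fingertips along tool z, seen consistently with the tool pointing down and tilted. I trusted the cameras, corrected every later position for it, and both grasps fitted.

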